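# Seat the test-cell board in its runner

### The job

With the fingertips, push on the blue lip to slide the white board, with the violet test cell riding on it, along its rails until you feel it drop into the locating notches and it sits level in all of them. Then push the red keeper round by its knob, until it stops, so that it lies over the end of the seated board. Nothing needs gripping: do not lift the board or lift or tip the cell, and leave the other things where they stand.

Things in the scene. Friction and masses are not known exactly. Their poses are not given: they have to be found in the camera images.
- runner: Fixed dark base plate (x -250 to +150, y +-75 mm, 6 mm thick) with two grey rails (x -245 to +100 mm, tops at z = 22 mm) and pale metal side guides (y +-62.5 to +-68.5 mm, tops at z = 36 mm). Origin at worktop level (z = 0) below the centre of the seated board. x runs along the rails, the way the board must slide; z up. Yellow ticks on the guides at x = +90 mm mark where the board's leading edge belongs.
- board: Loose white board, 180 mm along x, 120 wide, about 0.45 kg, axes parallel to the runner's. Origin below its centre, level with its feet's undersides; board underside 8 mm, top 16 mm above it. Origin 22 mm above the worktop on the rails, 16 mm when dropped home, then at the runner's x = y = 0 (play 2.5 mm). 3 to 10 N slides it; push at about 50 mm/s so that it drops and the notches stop it.
- notch (a point): Floor of one of four notches with yellow floors in the rails, each 19 mm long, 15 mm wide, 6 mm deep: at the runner's x = +60, y = +-52.5 mm (this one is y = +52.5) and x = -60, y = +-37.5 mm. The board's four black feet, 14 mm long and 9 mm wide, sit at the same places under the board and fit all four notches in that one position only.
- board_lip (a point): Centre of the outer face of the blue upright lip across the board's trailing end (at the board's x = -90 mm, 30 mm above its origin). The lip is 8 mm thick, 70 mm wide and stands 28 mm above the board's top; its outer face looks along the board's -x. Push here towards +x.
- cell: The violet-tinted clear acrylic test cell with a small side spout, 84 x 70 x 66 mm, 0.2 kg, open at the top, standing loose on the board, its spout to one side of the board. Origin at its underside, near one end: its box reaches from x = -8 to +42 mm and y = -33 to +35 mm, the spout to x = -41 mm.
- keeper (a joint): Angle of the red keeper about its upright pivot, rad, counter-clockwise from above. 0: points along the runner's +y, clear of the board; starts between -0.5 and 0.1. 1.57: its stop, pointing along the runner's -x over the seated board's end. Stays where left; about 0.6 N at the knob turns it. The raised end of an unseated board blocks it.
- keeper_knob (a point): Centre of the keeper's upright red knob, a round post 14 mm in diameter and 26 mm high (from 40.5 to 66.5 mm above the worktop), 48 mm from the pivot. The keeper's arm below it is 16 mm wide and 6 mm thick, underside 34.5 mm above the worktop (2.5 mm above the seated board), and reaches 62 mm from the pivot.
- keeper_pivot (a point): The keeper's pivot axis, 34.5 mm above the worktop, at the runner's x = +115 mm, y = 0; the pivot's head stands up to 43.5 mm above the worktop.
- beaker: Bystander: small glass beaker with dark contents, 61 mm wide, 82 mm high. Origin at the centre of its underside.
- vial: Bystander: slim bottle with a white cap, 31 mm wide, 114 mm high. Origin at the centre of its underside.
- tub: Bystander: square white reagent tub with a blue cap, 62 mm wide, 154 mm high. Origin at the centre of its underside.
- dropper: Bystander: dropper bottle with a red teat, 30 mm wide, 86 mm high. Origin at the centre of its underside.
- marker: Bystander: black and white marker pen lying down, 136 mm long, 17 mm thick. Origin at the centre of its underside.
- screwdriver: Bystander: screwdriver with a yellow handle lying down, 157 mm long, 24 mm thick. Origin at the centre of its underside.
Mind the look-alikes: they are no part of the job. There is more than one size of the board; the job needs the larger. Leave any turquoise look-alike of the cell alone.

How it is judged:
By the outcome, as a careful person would: the job done as asked, in the order asked, and still so for the second after the job is handed in, with the robot touching nothing.
It also fails if it takes over 48 s, if anything falls off the work surface, if the arm or the gripper's body presses on something with over 40 N, if the wrist force passes 120 N, or if a joint passes its speed limit or range.

### The arm

A 7-joint arm with a two-finger parallel gripper is mounted at the origin on the work surface; the furniture and walls round the work are solid. World frame = base frame: x ahead of the robot, y to its left, z up, the work surface at z = 0. Lengths are in mm, angles in rad, forces in N, time in s.
With the tool pointing down it reaches from about 350 to 775 mm from the base axis. Payload 3.1 kg.
Tool frame: the origin (TCP) lies midway between the tips of the shut fingers; the grasp point (between the pads) lies 19 mm behind it (r.hold_point_z is the distance from the TCP to the grasp point, in mm); z points along the fingers, y is the line along which they close (so a half turn about z gives the same grasp; the last joint's range is limited). The gripper opens to 85 mm and grips with 20 to 120 N. Pads are 22 mm wide; open, the fingers measure 114 mm over their backs; the gripper's body (76 mm by 85 mm) begins 54 mm behind the grasp point. The pads swing forward as they close: fully open they stand 13 mm farther back than shut.
Start: joints at [-1.328, 0.311, 0.014, 1.512, -0.004, 1.319, -0.027], TCP at [154.503, 527.869, 231.304] pointing down, gripper open.
Joint ranges: [-2.7, 2.7], [-0.3, 1.91], [-1.27, 1.3], [0.12, 2.57], [-1.44, 4.58], [0.2, 2.03], [-3.05, 3.05]. Speed limits (rad/s): [2.79, 2.79, 3.14, 3.14, 3.14, 3.14, 3.14].

### API

Orientations are given as a unit quaternion [w, x, y, z].
In Python, from rig import r, grip, kinematics, monitor, viewer, ticket gives the robot as it stands. Calls block until the motion is done:
- r.move_pose(position, orientation): joint-space move of the TCP to a pose.
- r.line_to(position, ori=None, feed=150, guard=None): straight line of the TCP; ori=None keeps the orientation; feed is the mean speed in mm/s. With guard (N) it stops when the force on the tool has changed by that much, and returns True; else False.
- r.movej(angles): joint-space move.
- grip(opening): finger opening in mm; the grip force is fixed at half the most; returns when the fingers have stopped.
- r.pause(seconds).
- kinematics.inverse_kinematics(position, orientation): joint angles nearest the present ones, or None.
- monitor.get_obs(): the state.
- viewer.camera(name): name is "scene" or "top" or "wrist"; returns a dict with "image" (480x640x3 uint8, red, green, blue), "depth" (480x640 float32, mm along the optical axis (not along the pixel's ray), 0 where there is no reading), "vertical_fov" (degrees; the focal length in pixels is half the picture's height over the tangent of half this angle, whatever the lens; pixels are square), "cx", "cy" (the principal point, pixels), "k1" (the pictures are not rectified: a ray, as slopes to the right and down, at radius r is drawn at 1 + k1 r^2 times it, then the intrinsics apply), "xyz" and "orientation" of the camera in the world. Camera axes: x right, y down, z forward; pixel columns grow to the right and rows downward; lengths in mm; the calibration is good to about 2 mm. A picture is of the moment at which its call begins.
A pose or a line that the arm cannot do raises r.Unreachable and nothing moves.
- ticket.finish_job(): hands the job in; it is judged then, once.
The state is a dict: "time": time; "joints": joint angles; "dq": joint speeds; "joint_torque": joint torques, N m; "ee_pos": TCP position; "tool_rot": TCP orientation; "force": force on the tool from outside, world axes, zero at the start; "ft_torque": the same for the moment, N m; "grip_width": finger opening in mm; "grasp_force": force on a finger pad.
Only numpy, scipy, OpenCV 4.12 (cv2) and the standard library are available. Lean on these libraries where they do the work, as an engineer would, in place of code of your own. Each camera call takes 0.05 s, during which the arm holds its last target. There are 200 camera calls.

## Working session

There is one attempt and no reset: what is moved stays moved. The work goes in short steps, each a Python script; the robot and the scene stay as the last script left them, time stands still between calls to the robot, and variables do not carry over. Pictures are saved under pics/ and viewed, at most 10 in all, crops included, and the job is handed in when it is done.

```bash
mkdir -p pics
cat > h.py <<'E'
import numpy as np, cv2, pickle
from scipy.spatial.transform import Rotation as R
def snap(viewer,name,tag):
    c=viewer.camera(name); pickle.dump(c,open(f'pics/{tag}.pkl','wb'))
    cv2.imwrite(f'pics/{tag}.png',c['image'][:,:,::-1]); return c
def load(tag): return pickle.load(open(f'pics/{tag}.pkl','rb'))
def Rm(c):
    q=c['orientation']; return R.from_quat([q[1],q[2],q[3],q[0]]).as_matrix()
def ray(c,u,v):
    f=240/np.tan(np.radians(c['vertical_fov'])/2)
    p=np.array([(u-c['cx'])/f,(v-c['cy'])/f]); s=p.copy()
    for _ in range(20): s=p/(1+c['k1']*(s@s))
    return np.array([s[0],s[1],1.])
def pt(c,u,v,z=None):
    d=ray(c,u,v); w=Rm(c)@d; o=np.array(c['xyz'])
    if z is None: return o+w*float(c['depth'][int(round(v)),int(round(u))])
    return o+w*(z-o[2])/w[2]
E
python3 - <<'E'
from rig import r, grip, kinematics, monitor, viewer, ticket
from h import *
for n in('scene','top'):
    c=snap(viewer,n,n+'0'); print(n,c['xyz'],Rm(c).round(2).tolist(),c['k1'],c['vertical_fov'])
o=monitor.get_obs();print(o['time'],o['ee_pos'],o['tool_rot'])
E
```

```text
scene [-247.79256483  366.79428131 1588.21592743] [[-0.27, -0.86, 0.43], [-0.96, 0.25, -0.12], [-0.01, -0.45, -0.89]] -0.17643135518688527 43.25740984166119
top [ 439.93413138  169.90958916 1276.8317253 ] [[-0.01, -1.0, 0.06], [-1.0, 0.01, -0.03], [0.03, -0.07, -1.0]] 0.0014420944433225246 47.52566921412526
0.1 [154.35549966 527.20381667 230.31692488] [-1.05047285e-04  1.41896662e-01  9.89880880e-01 -1.08174887e-03]
```

View pics/top0.png

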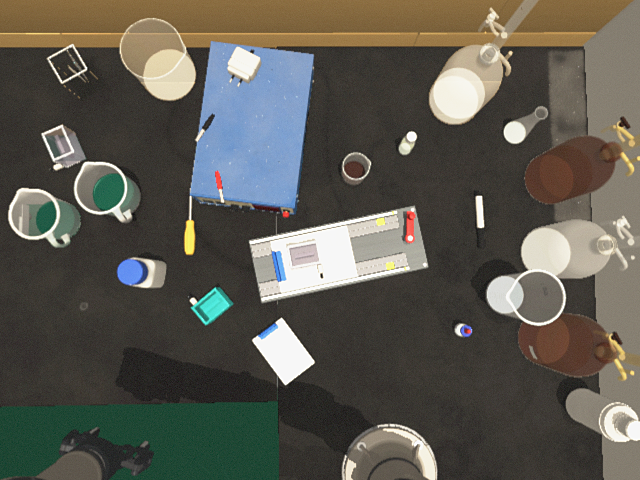

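View pics/scene0.png

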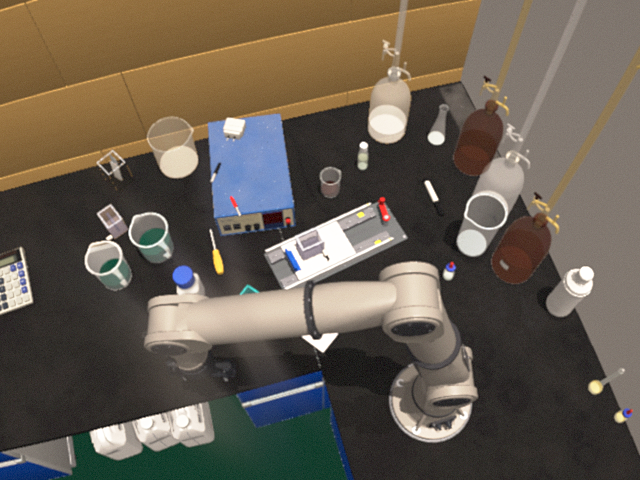

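The top view shows two white boards with a blue end: the one in the runner (board ~(310,258), lip (279,265)) and a loose smaller one at (283,350). The one on the rails, carrying the violet cell (303,253), is the larger and fits. The turquoise cell at (212,303) is the look-alike. The keeper's knob is near (410,238). I'll confirm these in an enlarged crop.

Run:
```python
from h import *
i=cv2.imread('pics/top0.png')[195:315,240:440]
cv2.imwrite('pics/crop0.png',cv2.resize(i,None,fx=4,fy=4,interpolation=cv2.INTER_CUBIC))
```

```text
(no output)
```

View pics/crop0.png

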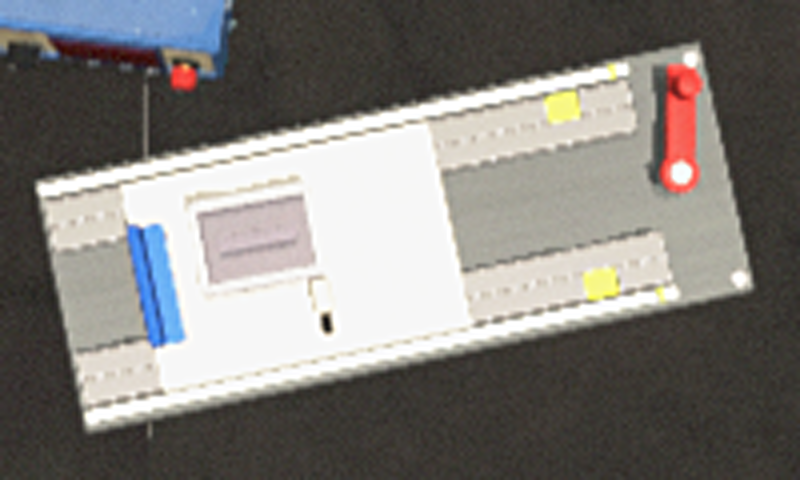

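```bash
cat > fit.py <<'E'
from h import *
c=load('top0')
P=lambda a,b,z:pt(c,240+a/4-.375,195+b/4-.375,z)
L=[((698,43),6,(150,75)),((750,287),6,(150,-75)),((612,71),36,(90,65.5)),((660,294),36,(90,-65.5)),((563,107),16,(60,52.5)),((601,283),16,(60,-52.5)),((681,174),43.5,(115,0))]
W=np.array([P(*a,z)[:2] for a,z,_ in L]); M=np.array([m for *_,m in L],float)
wc,mc=W.mean(0),M.mean(0); U=W-wc;V=M-mc
th=np.arctan2((V[:,0]*U[:,1]-V[:,1]*U[:,0]).sum(),(V*U).sum())
Q=np.array([[np.cos(th),-np.sin(th)],[np.sin(th),np.cos(th)]]); t=wc-Q@mc
toR=lambda w:Q.T@(np.array(w)[:2]-t)
toW=lambda m:Q@np.array(m,float)[:2]+t
E
python3 - <<'E'
from fit import *
print('th',th,'t',t); print((W-(M@Q.T+t)).round(1).tolist())
for n,a,z in [('knob',(684,80),66.5),('lip dark TL',(128,226),66),('lip mid top',(147,226),66),('lip dark BL',(155,347),66),('lip lite BR',(184,341),66),('board lead T',(430,122),38),('board lead B',(470,323),38),('cell TL',(185,197),104),('cellBR',(320,285),104),('spout',(327,325),100)]:
    p=P(*a,z); d=pt(c,240+a[0]/4-.4,195+a[1]/4-.4); print(n,toR(p).round(1),'depth',toR(d).round(1),d[2].round(0),'world',p.round(0))
for m in[(-250,0),(-200,0),(0,0),(115,0),(150,0)]: print(m,toW(m).round(0),np.hypot(*toW(m)).round(0))
E
```

```text
th -1.3787906563191719 t [514.59867338  60.21294684]
[[-1.1, 1.0], [2.0, 2.5], [-0.2, -0.4], [0.0, -0.2], [0.0, -1.2], [0.3, -1.3], [-1.0, -0.4]]
knob [123.7  49.3] depth [124.4  49.6] 63.0 world [587. -52.  66.]
lip dark TL [-197.1   31.9] depth [-197.3   32.1] 64.0 world [508. 260.  66.]
lip mid top [-186.8   29.8] depth [-188.4   31.8] 37.0 world [508. 249.  66.]
lip dark BL [-195.8  -36.8] depth [-196.4  -36.6] 56.0 world [441. 245.  66.]
lip lite BR [-179.4  -36.8] depth [-180.7  -36.4] 40.0 world [444. 229.  66.]
board lead T [-18.5  57.4] depth [-17.  59.] 20.0 world [567.  89.  38.]
board lead B [-19.8 -59.5] depth [-19.5 -59.5] 34.0 world [452.  68.  38.]
cell TL [-161.7   38.4] depth [-163.9   43.5] 39.0 world [521. 226. 104.]
cellBR [-100.2  -22.7] depth [-99.4 -21.5] 59.0 world [473. 154. 104.]
spout [-100.8  -44.5] depth [-99.9 -44.1] 52.0 world [452. 151. 100.]
(-250, 0) [467. 306.] 558.0
(-200, 0) [476. 257.] 541.0
(0, 0) [515.  60.] 518.0
(115, 0) [537. -53.] 539.0
(150, 0) [543. -87.] 550.0
```

```bash
cat > t.py <<'E'
from rig import r, grip, kinematics, monitor, viewer, ticket
from fit import *
def quat(phi):  # tool down, tool y at runner angle phi
    a=th+phi; y=np.array([np.cos(a),np.sin(a),0]); z=np.array([0,0,-1.]); x=np.cross(y,z)
    q=R.from_matrix(np.c_[x,y,z]).as_quat(); return [q[3],q[0],q[1],q[2]]
def pos(x,y,z): return [*toW((x,y)),z]
def st(l):
    o=monitor.get_obs(); print(l,'t',round(o['time'],2),'tcp',toR(o['ee_pos']).round(1),round(o['ee_pos'][2],1),'F',(Q.T@o['force'][:2]).round(1),round(o['force'][2],1)); return o
E
python3 - <<'E'
from t import *
for p in(np.pi/2,-np.pi/2):
    for q in [(-236,0,200),(-236,0,46),(-90,0,46)]:
        j=kinematics.inverse_kinematics(pos(*q),quat(p)); print(p,q,None if j is None else np.round(j,2))
q=quat(np.pi/2)
j=[kinematics.inverse_kinematics(pos(-236,0,200),quat(p)) for p in(np.pi/2,-np.pi/2)]
s=[np.inf if a is None else abs(a[6]) for a in j]; p=(np.pi/2,-np.pi/2)[int(np.argmin(s))]; print('phi',p)
grip(0); r.move_pose(pos(-236,-1,200),quat(p)); st('above')
r.line_to(pos(-236,-1,48),feed=120,guard=8); st('down')
print(r.line_to(pos(-195,-1,48),feed=25,guard=2)); st('contact')
snap(viewer,'top','top1'); snap(viewer,'wrist','w1')
i=cv2.imread('pics/top1.png')[195:315,240:440]
cv2.imwrite('pics/crop1.png',cv2.resize(i,None,fx=4,fy=4,interpolation=cv2.INTER_CUBIC))
E
```

```text
1.5707963267948966 (-236, 0, 200) [-0.89  0.35  0.4   1.57 -0.14  1.25 -0.27]
1.5707963267948966 (-236, 0, 46) [-0.88  0.51  0.39  1.75 -0.24  0.92 -0.19]
1.5707963267948966 (-90, 0, 46) [-0.74  0.48  0.55  1.85 -0.31  0.9   0.15]
-1.5707963267948966 (-236, 0, 200) [-0.57  0.34 -0.03  1.55  0.01  1.25  2.74]
-1.5707963267948966 (-236, 0, 46) [-0.51  0.49 -0.11  1.74  0.06  0.91  2.69]
-1.5707963267948966 (-90, 0, 46) [-0.38  0.43  0.08  1.84 -0.04  0.87  3.05]
phi 1.5707963267948966
above t 2.33 tcp [-238.8   -2. ] 199.9 F [-1.   0.4] 0.5
down t 3.75 tcp [-2.362e+02 -2.000e-01] 48.8 F [0.4 0. ] -0.8
True
contact t 4.78 tcp [-210.3   -1.4] 47.6 F [0.7 0. ] -0.5
```

View pics/crop1.png

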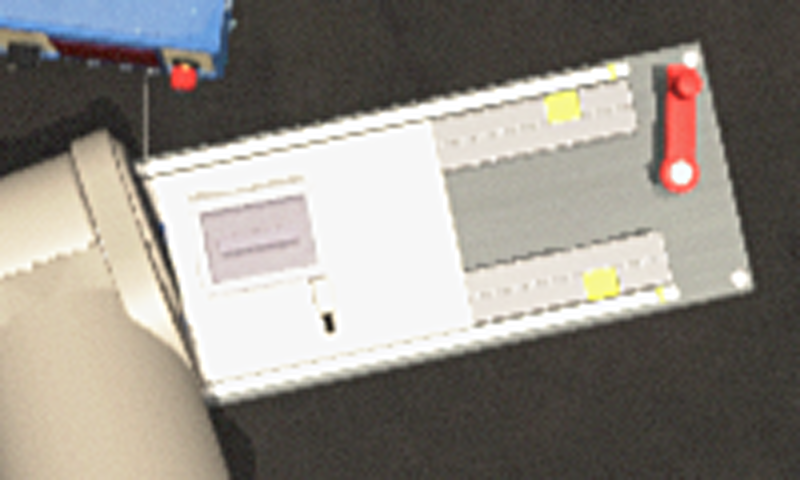

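The crop shows the fingers at the lip, with the board's edge still at (430–470,122–323) and contact at TCP x −210, which matches the estimate. Now the push.

Run:
```python
from t import *
print(r.line_to(pos(-88,-1,47),feed=50,guard=18)); st('pushed'); r.pause(.2); o=st('settled')
x=toR(o['ee_pos'])
r.line_to(pos(x[0]-35,-1,47),feed=100); r.line_to(pos(x[0]-40,-1,190),feed=200); st('up')
r.move_pose(pos(-200,0,210),quat(np.pi/2))
c=snap(viewer,'top','top2'); snap(viewer,'wrist','w2')
i=cv2.imread('pics/top2.png')[195:315,240:440]
cv2.imwrite('pics/crop2.png',cv2.resize(i,None,fx=4,fy=4,interpolation=cv2.INTER_CUBIC))
```

```text
False
pushed t 7.48 tcp [-98.9  -1.6] 47.4 F [-17.3  -1.8] 0.7
settled t 7.68 tcp [-98.9  -1.7] 47.4 F [-17.7  -1.5] -0.3
up t 9.16 tcp [-138.3   -1.9] 188.8 F [-0.4 -0.1] -0.1
```

View pics/crop2.png

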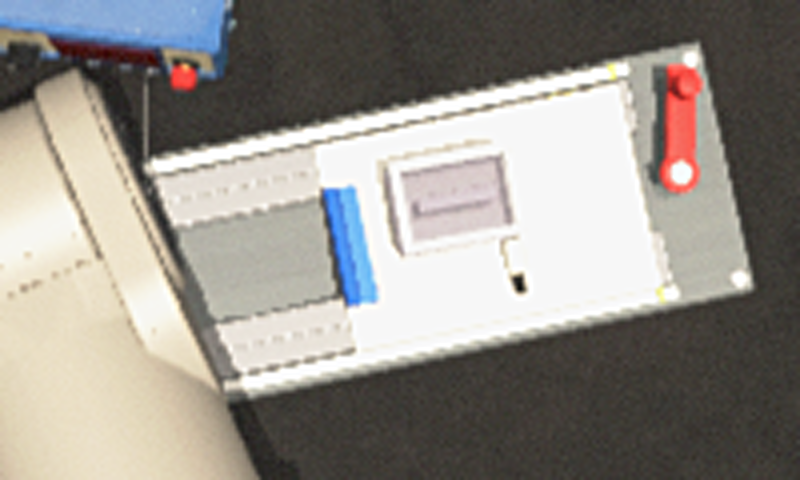

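The board's leading edge is at the ticks ((625,85)–(660,290)), and it stopped against about 17 N. Next I'll check height and level from depth.

Run:
```python
from fit import *
c0=load('top0');c=load('top2')
def patch(c,z,x,y,n=2):
    # find pixel by projecting
    p=np.array([*toW((x,y)),z])-np.array(c['xyz']); q=Rm(c).T@p; s=q[:2]/q[2]; s=s*(1+c['k1']*(s@s)); f=240/np.tan(np.radians(c['vertical_fov'])/2)
    u,v=f*s[0]+c['cx'],f*s[1]+c['cy']
    return round(float(np.median([pt(c,u+i,v+j)[2] for i in range(-n,n+1) for j in range(-n,n+1)])),1)
print('before',[patch(c0,38,x-109,y) for x,y in[(75,45),(75,-45),(75,0),(-70,-45),(-70,50),(0,-50)]])
print('after',[patch(c,32,x,y) for x,y in[(75,45),(75,-45),(75,0),(-70,-45),(-70,50),(0,-50)]])
print('rail/plate after',patch(c,22,-150,45,1),patch(c,22,-150,-45,1),patch(c,6,-150,0),patch(c,6,135,-30), 'before rail', patch(c0,22,20,45,1),patch(c0,22,20,-45,1))
for n,a,z in[('leadT',(625,85),32),('leadB',(662,288),32),('lip TL',(324,190),60),('lip BL',(345,305),60)]: print(n,toR(P(*a,z)).round(1))
```

```text
before [36.5, 36.0, 37.3, 36.4, 36.5, 35.3]
after [30.7, 31.0, 31.4, 32.1, 31.1, 31.5]
rail/plate after 20.5 20.1 5.4 4.1 before rail 20.3 18.7
leadT [96.7 56.2]
leadB [ 92.7 -62.4]
lip TL [-86.4  30. ]
lip BL [-88.  -35.4]
```

Board top fell from about 36.5 to 31.3 everywhere, so it is seated and level at x ≈ +1 to +2. Now the keeper, with tool x following the tangent.

Run:
```python
from t import *
def kp(a,off,z=50):
    c,s=np.cos(a),np.sin(a); return pos(115-48*s+off*c,48*c+off*s,z)
qa=lambda a:quat(np.pi/2+a)
a0=-.18
j=[kinematics.inverse_kinematics(kp(a,18),qa(a)) for a in(a0,.7,1.6)]; print([None if k is None else np.round(k,2) for k in j])
r.move_pose(kp(a0,32,200),qa(a0)); st('above')
r.line_to(kp(a0,32),feed=130,guard=6); st('down')
for a in np.r_[np.linspace(a0,1.5,9),1.57,1.65]:
    g=r.line_to(kp(a,18),ori=qa(a),feed=50,guard=10)
    if g: print('guard at',a); break
    if a in(a0,) or a>1: st(f'a={a:.2f}')
r.pause(.2); st('end')
c,s=np.cos(a),np.sin(a)
r.line_to(kp(a,40),ori=qa(a),feed=80); r.line_to(kp(a,45,200),feed=200)
r.move_pose(pos(-200,0,210),quat(np.pi/2)); st('clear')
snap(viewer,'top','top3')
i=cv2.imread('pics/top3.png')[195:315,240:440]
cv2.imwrite('pics/crop3.png',cv2.resize(i,None,fx=4,fy=4,interpolation=cv2.INTER_CUBIC))
```

```text
[array([-0.28,  0.59,  0.53,  1.65, -0.34,  0.99,  0.38]), array([-0.25,  0.55,  0.37,  1.67, -0.23,  0.97,  1.1 ]), array([-0.19,  0.47,  0.21,  1.77, -0.12,  0.91,  1.87])]
above t 10.97 tcp [152.5  42.3] 199.8 F [0.1 0.6] -0.2
down t 12.27 tcp [155.5  42.3] 51.0 F [0.2 1. ] 1.0
a=-0.18 t 12.7 tcp [140.4  44.3] 50.1 F [-0.5  0.4] 0.7
a=1.08 t 14.9 tcp [81.6 38.6] 50.0 F [0.1 0.1] 0.6
a=1.29 t 15.27 tcp [74.3 30.7] 50.0 F [0.3 0.1] -1.2
a=1.50 t 15.63 tcp [68.8 21.5] 50.0 F [0.2 0.6] -0.4
a=1.57 t 15.88 tcp [67.3 18.2] 50.0 F [ 0.5 -0.1] -0.2
a=1.65 t 16.13 tcp [66.3 17.7] 50.7 F [0.9 5.3] -3.4
end t 16.33 tcp [66.3 17.7] 50.7 F [1.6 4.9] -3.4
clear t 19.48 tcp [-1.993e+02  1.000e-01] 209.7 F [0.3 0.4] -0.0
```

View pics/crop3.png

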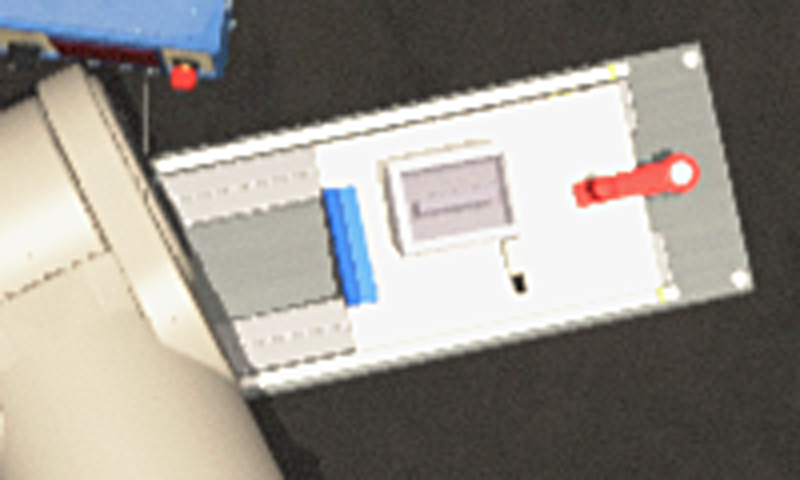

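The keeper lies over the board's end, from the pivot (682,173) to its tip (580,192), along −x. It reached its stop with 5 N at the knob, and the board and cell haven't moved. Handing in.

Run:
```python
from t import *
print(ticket.finish_job())
```

```text
the job is handed in; nothing more can be done
None
```

The job is handed in: the board sits level in its notches with the cell still standing on it, and the red keeper is turned to its stop over the board's end, all at about 19.5 s of the 48 s allowed.

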